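# Slide the stock box home between freshly varnished rails

## Robot

A 6-joint arm with a two-finger parallel gripper is mounted at the origin on the work surface. World frame = base frame: x ahead of the robot, y to its left, z up, the work surface at z = 0. Lengths are in m, angles in rad, forces in N, time in s.
With the tool pointing down it reaches from about 0.375 to 0.9 m from the base axis. Payload 3.1 kg.
Tool frame: the origin (TCP) lies midway between the tips of the shut fingers; the grasp point (between the pads) lies 19 mm behind it; x points along the fingers, y is the direction in which the jaws open and shut, and the axes are right-handed (so a half turn about x gives the same grasp; the last joint's range is limited). The gripper opens to 85 mm and grips with 20 to 120 N. Pads are 22 mm wide; open, the fingers measure 114 mm over their backs; the gripper's body (76 mm by 85 mm) begins 54 mm behind the grasp point. The pads swing forward as they close: fully open they stand 13 mm farther back than shut.
Start: joints at [-1.325, 0.527, 1.433, -0, 1.181, -0.178], TCP at [0.257, -0.57, 0.231] pointing down, gripper open.
Joint ranges: [-3.08, 3.08], [-0.75, 2.2], [0.22, 2.44], [-1.43, 4.57], [0, 2.65], [-2.85, 2.85]. Speed limits (rad/s): [2.79, 2.79, 3.14, 3.14, 3.14, 3.14].

## Interface

Orientations are given as a unit quaternion [x, y, z, w].
In Python, from station import manip gives the robot as it stands.
- The arm moves only by the tool carry_out, never from a script. Its argument "commands" is a list that holds one entry, the list of rows, each a list of 7 numbers: the shift along the tool's x, y, z in units of 25 mm (1.0 is 25 mm), then the turn, a rotation vector about the tool's x, y, z in units of 5 degrees (1.0 is 5 degrees), then the finger opening in mm, from 0 to 85.4. A call has exactly 5 rows; each row is the pose to reach, as a shift and turn from the pose commanded when the call began, along the tool's axes at that moment; what a row does not reach only later rows make up. A row lasts 1/10 s, in which the tool goes at most 50 mm and 8.59 degrees, less where a joint would pass 70% of its speed; a pose out of reach is approached as far as the arm can. A call with a gripper value outside its range is refused whole. The fingers move at their own pace and stop on an object; "force" is the grip in N (left out, the last holds). Time passes only in rows, so rows that repeat a pose let the fingers close, or fill a call up. It gives the time, the measured TCP pose, the force and the opening at its end, in the units of the state.
- manip.sense(): the state, without advancing time (a new reading comes with each control period).
- manip.snapshot(name): name is "side" or "top"; returns a dict with "image" (480x640x3 uint8, red, green, blue), "fx", "fy", "cx", "cy" (pixels), "rvec" (rotation vector, rad) and "tvec" (3), from world to camera coordinates, as OpenCV has them. Camera axes: x right, y down, z forward; pixel columns grow to the right and rows downward; lengths in m; the calibration is good to about 2 mm. A picture is of the moment at which its call begins. There is no depth.
- manip.sign_off(): hands the job in, once; it reports no verdict.
The state is a dict: "t": time; "q": joint angles; "qd": joint speeds; "tau": joint torques, N m; "tcp_pos": TCP position; "tool_rot": TCP orientation; "force": force on the tool from outside, world axes, zero at the start; "ft_torque": the same for the moment, N m; "finger_gap": opening from 0.0 (shut) to 1.0 (fully open).
Only numpy, scipy, OpenCV 4.12 (cv2) and the standard library are available. Lean on these libraries where they do the work, as an engineer would, in place of code of your own. Each camera call takes 0.05 s, during which the arm holds its last target.

## Task

The two guide rails of the little wooden rack on the hatter's bench are freshly varnished and still wet. Using only pushes of the fingers, line up the plywood stock box with the lane and slide it along the rack's board between them until it is fully home against the end stop, straight in the lane, and let go; never lift or tip it. Neither the box nor the robot may touch either rail at any time, and the other things on the bench stay where they are.

Things in the scene. Friction and masses are not known exactly. Their poses are not given: they have to be found in the camera images.
- stock_box: Closed plywood box, 100 mm long (its x), 96 mm wide (y), 58 mm tall, 0.25 to 0.6 kg, blank brass-framed label on its -x side. Lies flat and loose on the rack's board in front of the rails, up to 24 mm off the lane's centre line, turned up to 0.2 rad. Origin: centre of its underside; z up. Its +x end goes in first. Slides with dry friction and stops when no longer pushed.
- rack: Fixed wooden board on the bench, 440 x 200 x 12 mm (top at z = 12 mm), carrying rails and end stop. Origin: on the bench surface, on the lane's centre line, at the mouth where the rails begin; x runs along the lane from mouth to closed end, z up. The board spans x = -240 to 200, y = -100 to 100 mm. The bare part, x below 0, is where the box starts.
- rails: Two dark wooden guide rails on the board, wet varnish: nothing may touch them. Same origin and axes as the rack. They run from x = 0 to 188 mm, inner faces at y = +61 and -61 mm (lane 122 mm wide: 13 mm free each side of the box), each 16 mm wide, tops at z = 32 mm (20 mm above the board). Fingers held higher pass over them.
- stop (a point): Centre of the face of the end stop, at the foot of it (on the board, z = 12 mm). The stop is a wooden bar across the lane, 20 mm tall, its face 170 mm along x from the rack's origin. A box fully home touches it: the box's centre is then 50 mm before it, on the centre line (rack x = 120 mm, y = 0).
- spool: Turned wooden thread spool, 36 mm across, 50 mm tall, standing beside the rack. Origin: centre of its underside. Leave alone.
- pin_jar: Glass jar with steel lid, 52 mm across, 65 mm tall, standing beside the rack. Origin: centre of its underside. Leave alone.
- chalk_block: White block of chalk 50 x 32 x 22 mm lying beside the rack. Origin: centre of its underside. Leave alone.
- brush: Brush with a handle lying beyond the closed end of the rack. Leave alone.
- awl: Screwdriver-like awl lying at the far side of the bench. Leave alone.
- small_case: Small wooden case 85 x 65 x 36 mm with a brass catch, at the right of the bench. It is not the stock box. Origin: centre of its underside. Leave alone.
- bowl: Red plastic bowl, 170 mm across, 65 mm tall, at the left of the bench. Origin: centre of its underside. Leave alone.

How it is judged:
On the way:
1. the box is more than half-way into the lane, flat on the board (x of stock_box in the frame of rack above 0.005 m and z of stock_box in the frame of rack below 0.016 m and angle between the x axis of stock_box and the x axis of rack, either way round below 0.25 rad), for 0.05 s.
At the end, for the whole second after the job is handed in: The box lies flat and at rest on the board between the rails, its front within 8 mm of the end stop, straight within 0.12 rad, touching neither rail, and released (x of stock_box in the frame of rack between 0.112 and 0.125 m and y of stock_box in the frame of rack between -0.0125 and 0.0125 m and z of stock_box in the frame of rack below 0.015 m and angle between the x axis of stock_box and the x axis of rack, either way round below 0.12 rad and angle between stock_box's own z axis and vertical below 0.05 rad and linear speed of stock_box below 0.01 m/s).
It fails at once if the box touches a rail (contact force between stock_box and rails above 0.1 N).
It fails at once if the robot touches a rail (contact force between any of the fingers, the arm and rails above 0.1 N).
It fails at once if the box is lifted or carried (z of stock_box in the frame of rack above 0.018 m).
It fails at once if the box is tipped (angle between stock_box's own z axis and vertical above 0.12 rad).
It fails at once if another thing on the bench is displaced by more than 20 mm (distance of any of spool, pin_jar, chalk_block, brush, awl, small_case, bowl from where it was at the start of the episode above 0.02 m).
It also fails if it takes over 64 s, if anything falls off the work surface, if the arm or the gripper's body presses on something with over 40 N, if the wrist force passes 120 N, or if a joint passes its speed limit or range.

## Working session

There is one attempt and no reset: what is moved stays moved. The work goes in short steps, Python scripts to look and compute and a tool call to move; the robot and the scene stay as the last step left them, time stands still between calls to the robot, and variables do not carry over. Pictures are saved under pics/ and viewed, and the job is handed in when it is done.

Besides the shell and the picture viewer there is one more tool, called after "Request:" as a command line: name --argument value ..., lists and objects as JSON in quotes. carry_out: Moves the arm, as the interface text tells. Its arguments: {"type":"object","properties":{"commands":{"type":"array"},"force":{"type":"number"}},"required":["commands"]}

```bash
ls; mkdir -p pics; python3 - <<'E'
from station import manip
import cv2,json
s=manip.sense(); print({k:s[k] for k in ('t','tcp_pos','tool_rot','finger_gap','force')})
for n in('top','side'):
    d=manip.snapshot(n); cv2.imwrite(f'pics/{n}0.png',d['image'][:,:,::-1])
    print(n,d['fx'],d['fy'],d['cx'],d['cy'],d['rvec'],d['tvec'])
E
```

```text
pics
{'t': 0.0, 'tcp_pos': array([ 0.25686852, -0.56897945,  0.23031955]), 'tool_rot': array([-0.69127233, -0.1494952 ,  0.69130747, -0.14794502]), 'finger_gap': 1.0024551542855, 'force': array([ 0.74745503, -0.22779961, -0.15081291])}
top 439.7429087660821 439.7429087660821 325.16707649765385 241.84596082329935 [ 2.15862764 -2.11398311  0.21897898] [0.04131435 0.61449364 1.08470146]
side 527.4032518174669 527.4032518174669 330.0445707910418 241.38948789580175 [ 0.08846329 -2.88961109  1.13997225] [0.62462737 0.01482966 1.16247676]
```

View pics/top0.png

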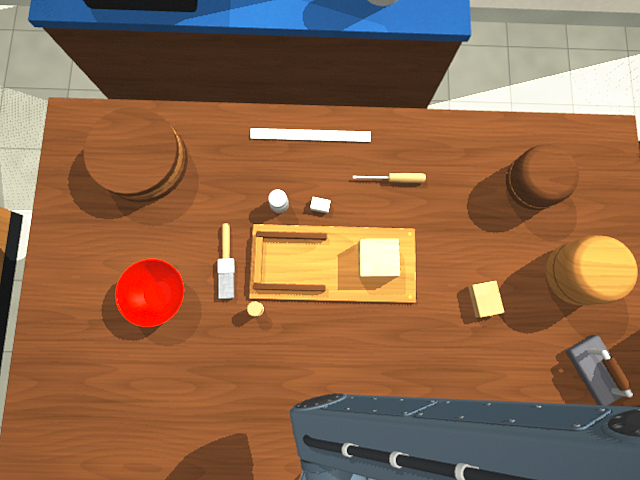

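View pics/side0.png

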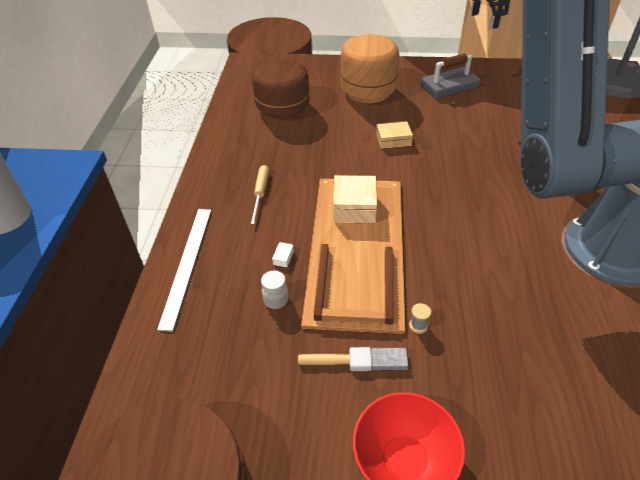

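```bash
cat > h.py <<'E'
import cv2,numpy as np
def ray(d,px,z):
    R=cv2.Rodrigues(np.array(d['rvec']))[0]; t=np.array(d['tvec']).ravel()
    px=np.atleast_2d(np.array(px,float))
    K=np.array([[d['fx'],0,d['cx']],[0,d['fy'],d['cy']],[0,0,1]])
    r=(R.T@np.linalg.inv(K)@np.c_[px,np.ones(len(px))].T).T
    c=-R.T@t
    return c+r*((z-c[2])/r[:,2])[:,None]
def proj(d,P):
    K=np.array([[d['fx'],0,d['cx']],[0,d['fy'],d['cy']],[0,0,1]])
    return cv2.projectPoints(np.array(P,float).reshape(-1,3),np.array(d['rvec']),np.array(d['tvec']),K,None)[0].reshape(-1,2)
E
python3 - <<'E'
from station import manip
import cv2
from h import *
for n in('top','side'):
    d=manip.snapshot(n); im=d['image']
    x,y,w,h=(240,215,190,100) if n=='top' else (290,165,150,175)
    c=im[y:y+h,x:x+w]; s=4 if n=='top' else 3
    cv2.imwrite(f'pics/{n}c.png',cv2.resize(c,None,fx=s,fy=s,interpolation=cv2.INTER_CUBIC)[:,:,::-1])
    hsv=cv2.cvtColor(im,cv2.COLOR_RGB2HSV)
    for p in ([(380,258),(345,250),(300,262),(300,287),(300,237),(258,262),(397,275)] if n=='top' else [(355,190),(355,215),(350,270),(322,280),(390,280)]): print(n,p,hsv[p[1],p[0]])
E
```

```text
top (380, 258) [ 30  27 255]
top (345, 250) [ 15 170 229]
top (300, 262) [ 22 155 254]
top (300, 287) [ 12 169 164]
top (300, 237) [ 12 173 128]
top (258, 262) [ 20 162 253]
top (397, 275) [ 29  84 255]
side (355, 190) [ 27  45 255]
side (355, 215) [ 15 107 198]
side (350, 270) [ 15 144 242]
side (322, 280) [ 10 149 123]
side (390, 280) [ 11 150 124]
```

View pics/topc.png

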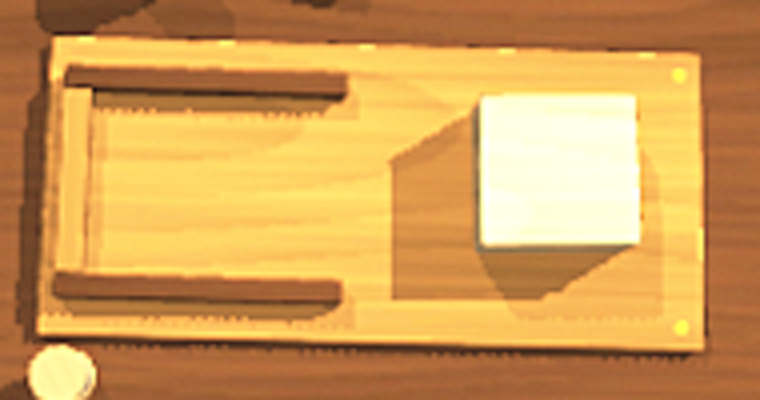

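View pics/sidec.png

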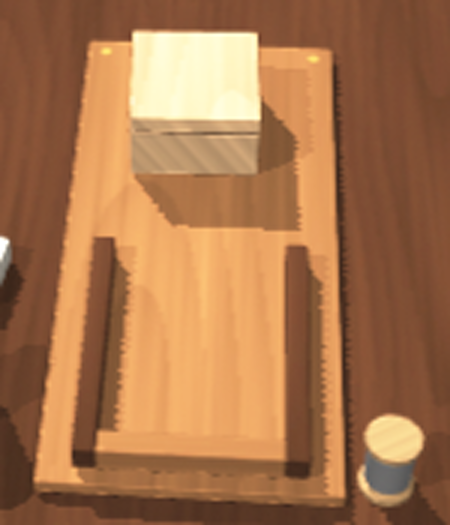

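```bash
cat > meas.py <<'E'
from h import *
def c2p(p,x,y,s): return (np.array(p,float)+.5)/s-.5+[x,y]
def quad(d,mask,z):
    cs=cv2.findContours(mask.astype(np.uint8),0,1)[0] if False else cv2.findContours(mask.astype(np.uint8),cv2.RETR_EXTERNAL,cv2.CHAIN_APPROX_NONE)[0]
    c=max(cs,key=cv2.contourArea).reshape(-1,2)
    P=ray(d,c,z)[:,:2].astype(np.float32)*1000
    r=cv2.minAreaRect(P); return r,c
E
python3 - <<'E'
from station import manip
from meas import *
d={n:manip.snapshot(n) for n in('top','side')}
T=lambda p:c2p(p,240,215,4); S=lambda p:c2p(p,290,165,3)
np.set_printoptions(precision=4,suppress=True)
print('board top',ray(d['top'],T([(52,38),(699,54),(705,350),(38,332)]),.012)[:,:2])
print('board side',ray(d['side'],S([(37,488),(90,42),(331,48),(345,500)]),.012)[:,:2])
print('rails top',ray(d['top'],T([(66,66),(347,75),(341,283),(55,272),(341,303),(55,297)]),.032)[:,:2])
print('rails side (left outer far, left inner, right inner,right outer)',ray(d['side'],S([(95,238),(115,238),(286,246),(307,247),(73,464),(94,464),(285,474),(308,474)]),.032)[:,:2])
print('stop side',ray(d['side'],S([(99,430),(285,440)]),.032)[:,:2])
print('box top corners top',ray(d['top'],T([(480,95),(635,95),(638,245),(480,243)]),.070)[:,:2])
print('box top corners side',ray(d['side'],S([(132,31),(257,33),(259,121),(131,121)]),.070)[:,:2])
for n,roi in(('top',(355,230,60,60)),('side',(325,165,60,45))):
    im=cv2.resize(d[n]['image'],None,fx=1,fy=1); hsv=cv2.cvtColor(im,cv2.COLOR_RGB2HSV)
    m=(hsv[...,1]<75)&(hsv[...,2]>225); k=np.zeros_like(m);x,y,w,h=roi;k[y:y+h,x:x+w]=1
    r,c=quad(d[n],m&k,.07); print(n,r, c.min(0),c.max(0))
E
```

```text
board top [[ 0.6656  0.2501]
 [ 0.6651 -0.1889]
 [ 0.4653 -0.1893]
 [ 0.4683  0.2498]]
board side [[ 0.6633  0.2545]
 [ 0.6641 -0.1868]
 [ 0.4645 -0.1897]
 [ 0.4666  0.2521]]
rails top [[0.6424 0.237 ]
 [0.6407 0.0509]
 [0.5028 0.0523]
 [0.506  0.2377]
 [0.4898 0.052 ]
 [0.4899 0.237 ]]
rails side (left outer far, left inner, right inner,right outer) [[0.641  0.0529]
 [0.6267 0.0521]
 [0.5042 0.0531]
 [0.4893 0.0532]
 [0.64   0.2485]
 [0.6267 0.2477]
 [0.5059 0.2483]
 [0.4915 0.2474]]
stop side [[0.6255 0.2212]
 [0.5058 0.2221]]
box top corners top [[ 0.6219 -0.0339]
 [ 0.6243 -0.1338]
 [ 0.5275 -0.1346]
 [ 0.5267 -0.0343]]
box top corners side [[ 0.6255 -0.1332]
 [ 0.5282 -0.1359]
 [ 0.526  -0.0356]
 [ 0.62   -0.0306]]
top ((575.0936279296875, -85.0812759399414), (92.74642944335938, 99.65435791015625), 1.336496353149414) [360 239] [399 275]
side ((575.2138061523438, -84.2265625), (92.76278686523438, 95.89753723144531), 3.0138163566589355) [334 176] [375 204]
```

```bash
cat > mv.py <<'E'
import sys
from station import manip
from h import *
from scipy.spatial.transform import Rotation as Ro
np.set_printoptions(precision=4,suppress=True)
# args: x y z  ; goal: tool x down, tool y along closest of +-world x rotated by yaw
def go(p,yaw=-0.004,sgn=-1):
    s=manip.sense(); R=Ro.from_quat(s['tool_rot']); 
    gx=np.array([0,0,-1.]); gy=sgn*np.array([np.cos(yaw),np.sin(yaw),0]); G=Ro.from_matrix(np.c_[gx,gy,np.cross(gx,gy)])
    print('t',s['t'],'tcp',s['tcp_pos'],'F',s['force'],'q',s['q'],'gap',s['finger_gap'])
    print('tool x,y,z in world\n',R.as_matrix().T)
    print('shift',R.inv().apply(np.array(p)-s['tcp_pos'])/.025,'turn',np.degrees((R.inv()*G).as_rotvec())/5)
if __name__=='__main__': go([float(v) for v in sys.argv[1:4]],sgn=float(sys.argv[4]) if len(sys.argv)>4 else -1)
E
python3 mv.py .66 -.087 .15 1; python3 mv.py .66 -.087 .15 -1
```

```text
t 0.3 tcp [ 0.257  -0.5695  0.231 ] F [ 0.713   0.2146 -0.0348] q [-1.3255  0.5279  1.4331  0.      1.1814 -0.1785] gap 0.9981892539342934
tool x,y,z in world
 [[-0.0002  0.0007 -1.    ]
 [ 0.4112 -0.9115 -0.0007]
 [-0.9115 -0.4112 -0.0001]]
shift [  3.2498 -10.9592 -22.6298] turn [-13.0976  -0.0062   0.0066]
t 0.3 tcp [ 0.257  -0.5695  0.231 ] F [ 0.713   0.2146 -0.0348] q [-1.3255  0.5279  1.4331  0.      1.1814 -0.1785] gap 0.9981892539342934
tool x,y,z in world
 [[-0.0002  0.0007 -1.    ]
 [ 0.4112 -0.9115 -0.0007]
 [-0.9115 -0.4112 -0.0001]]
shift [  3.2498 -10.9592 -22.6298] turn [22.9024  0.0074  0.0069]
```

Request:
carry_out --commands '[[[0.5,-2.2,-4.6,-2.6,0,0,0],[0.5,-4.4,-9.2,-5.2,0,0,0],[0.5,-5,-11,-6.5,0,0,0],[0.5,-5.5,-12,-7,0,0,0],[0.5,-5.5,-12,-7,0,0,0]]]' --force 20

```text
t: 0.8
tcp_pos: [0.4218, -0.3797, 0.2208]
tool_rot: [0.614, 0.35, -0.614, 0.35]
force: [1.0, -0.6, -0.1]
finger_gap: 0.141
```

```bash
python3 mv.py .66 -.087 .15 1
```

```text
t 0.8 tcp [ 0.4218 -0.3797  0.2208] F [ 0.9728 -0.6319 -0.1082] q [-0.9299  0.4628  1.5907  0.0001  1.0878 -0.396 ] gap 0.14078193525715116
tool x,y,z in world
 [[ 0.0002 -0.0002 -1.    ]
 [ 0.8608 -0.5089  0.0003]
 [-0.5089 -0.8608  0.    ]]
shift [  2.8313   2.2412 -14.9292] turn [-6.0728  0.0012 -0.0032]
```

Request:
carry_out --commands '[[[0,0,-2,-1.2,0,0,0],[0,0.5,-4,-2.4,0,0,0],[0,1,-6,-3.6,0,0,0],[0.5,1.5,-8,-5,0,0,0],[1,1.8,-10,-6,0,0,0]]]'

```text
t: 1.3
tcp_pos: [0.5842, -0.1942, 0.1981]
tool_rot: [0.502, 0.497, -0.502, 0.499]
force: [0.8, -1.0, -0.1]
finger_gap: -0.003
```

```bash
python3 mv.py .66 -.087 .15 1
```

```text
t 1.3 tcp [ 0.5842 -0.1942  0.1981] F [ 0.7636 -1.0111 -0.1306] q [-0.5021  0.5517  1.4926 -0.0001  1.0946 -0.4938] gap -0.0027628849387316915
tool x,y,z in world
 [[ 0.0023 -0.0014 -1.    ]
 [ 1.     -0.0083  0.0023]
 [-0.0083 -1.      0.0014]]
shift [ 1.9243  2.9915 -4.3147] turn [-0.0495  0.0155 -0.0261]
```

Request:
carry_out --commands '[[[0,1.2,-1.5,0,0,0,0],[0,2.4,-3,0,0,0,0],[0,3.1,-4.3,0,0,0,0],[1.5,3.1,-4.3,0,0,0,0],[2.5,3.1,-4.3,0,0,0,0]]]'

```text
t: 1.8
tcp_pos: [0.6614, -0.0868, 0.134]
tool_rot: [-0.502, -0.498, 0.502, -0.498]
force: [-0.8, -0.3, -0.1]
finger_gap: -0.003
```

```bash
python3 mv.py .655 -.087 .045 1; python3 - <<'E'
from station import manip
import cv2
d=manip.snapshot('side');cv2.imwrite('pics/s2.png',d['image'][:,:,::-1])
E
```

```text
t 1.8 tcp [ 0.6614 -0.0868  0.134 ] F [-0.7777 -0.3143 -0.097 ] q [-0.2976  0.6945  1.4023 -0.0001  1.0448 -0.2882] gap -0.002726503837473015
tool x,y,z in world
 [[ 0.     -0.0001 -1.    ]
 [ 1.     -0.0094  0.    ]
 [-0.0094 -1.      0.0001]]
shift [ 3.5598 -0.2563  0.0099] turn [-0.0619  0.001  -0.    ]
```

View pics/s2.png

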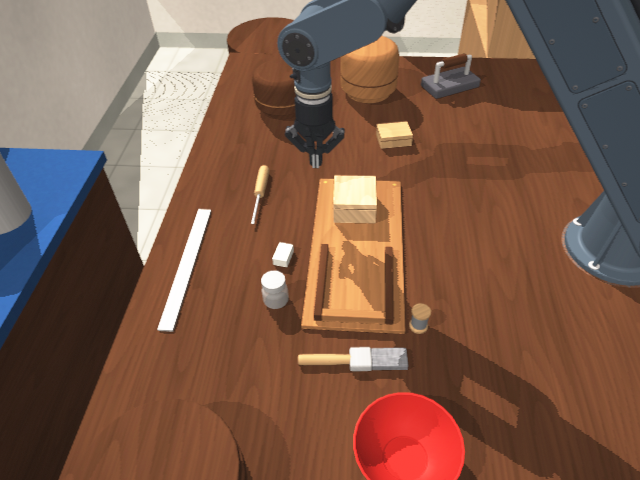

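Request:
carry_out --commands '[[[1,-0.1,0,0,0,0,0],[2,-0.1,0,0,0,0,0],[3,-0.1,0,0,0,0,0],[3.5,-0.1,0,0,0,0,0],[3.5,-0.1,0,0,0,0,0]]]'

```text
t: 2.35
tcp_pos: [0.6573, -0.0886, 0.0461]
tool_rot: [-0.503, -0.498, 0.504, -0.496]
force: [0.1, -0.0, 0.7]
finger_gap: 0.002
```

```bash
python3 mv.py .655 -.087 .045 1; python3 - <<'E'
from station import manip
import cv2
d=manip.snapshot('side');im=d['image'][:,:,::-1];cv2.imwrite('pics/s3.png',cv2.resize(im[90:290,230:450],None,fx=3,fy=3))
E
```

```text
t 2.35 tcp [ 0.6573 -0.0886  0.0461] F [ 0.0813 -0.0417  0.7499] q [-0.3022  0.8089  1.4516 -0.      0.8848 -0.2893] gap 0.0015300916050071526
tool x,y,z in world
 [[-0.0036  0.0011 -1.    ]
 [ 0.9999 -0.0129 -0.0036]
 [-0.0129 -0.9999 -0.0011]]
shift [ 0.0446 -0.0919 -0.0645] turn [-0.1017 -0.0123  0.0411]
```

View pics/s3.png

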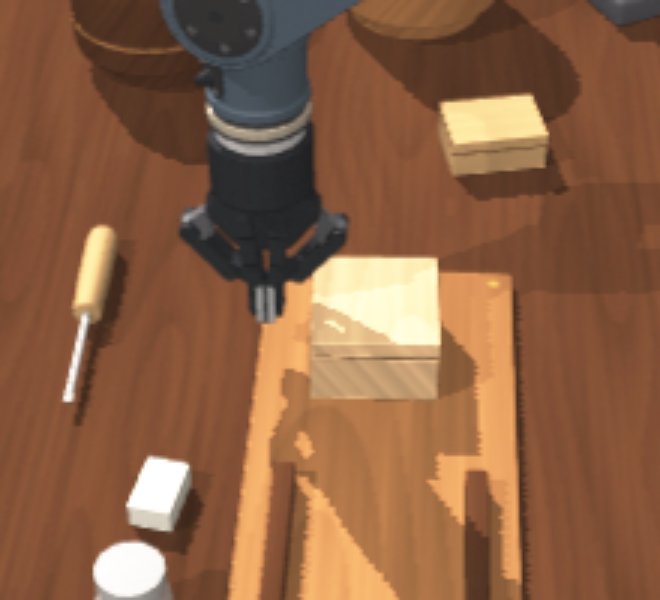

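Request:
carry_out --commands '[[[0,-0.2,0,-0.1,0,0,0],[0,-0.4,0,-0.1,0,0,0],[0,-0.6,0,-0.1,0,0,0],[0,-0.8,0,-0.1,0,0,0],[0,-0.9,0,-0.1,0,0,0]]]'

```text
t: 2.9
tcp_pos: [0.6361, -0.0886, 0.0484]
tool_rot: [0.501, 0.498, -0.501, 0.5]
force: [1.6, 0.4, 0.5]
finger_gap: 0.001
```

Request:
carry_out --commands '[[[0,-0.05,0,0,0,0,0],[0,-0.1,0,0,0,0,0],[0,-0.15,0,0,0,0,0],[0,-0.2,0,0,0,0,0],[0,-0.2,0,0,0,0,0]]]'

```text
t: 3.4
tcp_pos: [0.6316, -0.0887, 0.0481]
tool_rot: [0.501, 0.499, -0.501, 0.5]
force: [3.1, -1.3, 2.2]
finger_gap: -0.001
```

```bash
cat > box.py <<'E'
from station import manip
from meas import *
import sys
C0=np.array([.5655,.0515]); Y=-0.004
def boxm(save=None):
  for n in('top','side'):
    d=manip.snapshot(n); im=d['image']
    if save: 
        x,y,w,h=(240,205,190,120) if n=='top' else (280,130,170,200)
        cv2.imwrite(f'pics/{save}_{n}.png',cv2.resize(im[y:y+h,x:x+w],None,fx=4 if n=='top' else 3,fy=4 if n=='top' else 3)[:,:,::-1])
    hsv=cv2.cvtColor(im,cv2.COLOR_RGB2HSV)
    m=(hsv[...,1]<75)&(hsv[...,2]>225); k=np.zeros_like(m)
    x,y,w,h=(250,225,165,65) if n=='top' else (305,165,100,160)
    k[y:y+h,x:x+w]=1
    r,c=quad(d,m&k,.07)
    a=r[2]; a=a-90 if a>45 else a
    p=np.array(r[0])/1000-C0
    print(n,'world',np.round(r[0],1),np.round(r[1],1),'rack x,y',round(1000*(p[1]+p[0]*-Y),1),round(1000*(-p[0]-Y*-p[1]),1),'yaw deg rel',round(a-np.degrees(Y),2))
boxm(sys.argv[1] if len(sys.argv)>1 else None)
E
python3 box.py b1; python3 mv.py .655 -.087 .045 1
```

```text
top world [545.2 -23.7] [ 5.2 38.1] rack x,y -75.3 20.6 yaw deg rel -21.0
side world [566.1 -85.8] [84.  94.7] rack x,y -137.3 -0.0 yaw deg rel 0.5
t 3.5 tcp [ 0.6315 -0.0887  0.0479] F [ 2.9326 -0.5822  3.0545] q [-0.3144  0.7805  1.5257 -0.      0.8342 -0.3106] gap 0.0010168663633361007
tool x,y,z in world
 [[ 0.0011 -0.0004 -1.    ]
 [ 1.     -0.0038  0.0011]
 [-0.0038 -1.      0.0004]]
shift [ 0.1179  0.9385 -0.0704] turn [ 0.0024  0.0042 -0.0126]
```

View pics/b1_side.png

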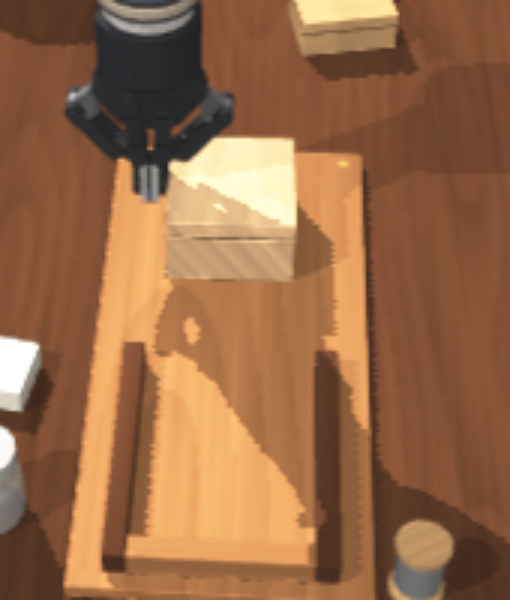

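View pics/b1_top.png

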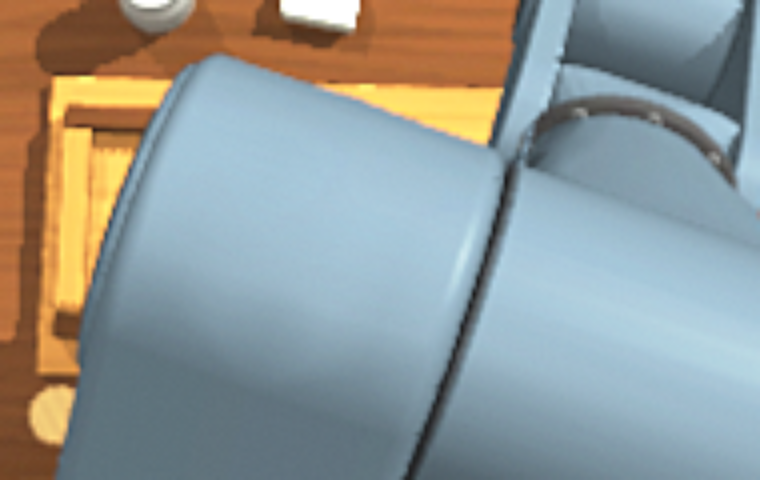

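```bash
cat > pt.py <<'E'
from station import manip
from meas import *
import sys,json
d=manip.snapshot('side'); np.set_printoptions(precision=4,suppress=True)
P=ray(d,c2p(json.loads(sys.argv[1]),280,130,3),.07)[:,:2]
rel=P-[.5655,.0515]
print(P); print('rack',np.c_[rel[:,1]+.004*rel[:,0], -rel[:,0]+.004*rel[:,1]])
E
python3 pt.py '[[167,236],[297,236],[295,138]]'
```

```text
[[ 0.6149 -0.0201]
 [ 0.5201 -0.0253]
 [ 0.522  -0.1363]]
rack [[-0.0714 -0.0497]
 [-0.0769  0.0451]
 [-0.1879  0.0428]]
```

Request:
carry_out --commands '[[[0,-0.03,0,0,0,0,0],[0,-0.06,0,0,0,0,0],[0,-0.08,0,0,0,0,0],[0,-0.1,0,0,0,0,0],[0,-0.1,0,0,0,0,0]]]'

```text
t: 4.05
tcp_pos: [0.6283, -0.0884, 0.0476]
tool_rot: [-0.501, -0.499, 0.501, -0.499]
force: [2.4, 0.2, 1.7]
finger_gap: 0.0
```

Request:
carry_out --commands '[[[0,0.5,0,0,0,0,0],[0,0.8,0,0,0,0,0],[-1,0.8,0,0,0,0,0],[-2.5,0.8,1,0,0,0,0],[-4,0.8,3,0,0,0,0]]]'

```text
t: 4.55
tcp_pos: [0.6468, -0.151, 0.1402]
tool_rot: [0.499, 0.502, -0.5, 0.498]
force: [0.7, -0.7, 0.2]
finger_gap: -0.0
```

Request:
carry_out --commands '[[[0,0,1.5,0,0,0,50],[0,0,3,0,0,0,50],[0,-0.5,3.6,0,0,0,50],[0,-1.5,3.6,0,0,0,50],[0,-2.5,3.6,0,0,0,50]]]'

```text
t: 5.05
tcp_pos: [0.5828, -0.2427, 0.1388]
tool_rot: [-0.501, -0.501, 0.501, -0.497]
force: [-1.2, 0.5, 0.0]
finger_gap: 0.586
```

```bash
python3 box.py b2; python3 mv.py .565 -.175 .045 1
```

```text
top world [567.4 -84. ] [92.4 99.5] rack x,y -135.5 -1.3 yaw deg rel 1.56
side world [567.6 -84. ] [91.3 97.4] rack x,y -135.5 -1.5 yaw deg rel 0.92
t 5.15 tcp [ 0.58   -0.2413  0.1386] F [0.7291 0.2777 0.0959] q [-0.5717  0.6462  1.4979 -0.0004  1.0072 -0.5663] gap 0.5825269588586286
tool x,y,z in world
 [[-0.0084  0.005  -1.    ]
 [ 1.     -0.0052 -0.0084]
 [-0.0052 -1.     -0.005 ]]
shift [ 3.7631 -0.5838 -2.6286] turn [-0.0136 -0.0571  0.0961]
```

View pics/b2_side.png

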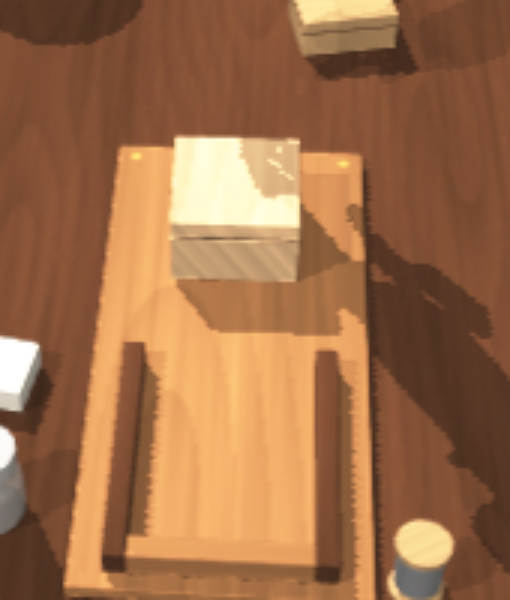

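View pics/b2_top.png

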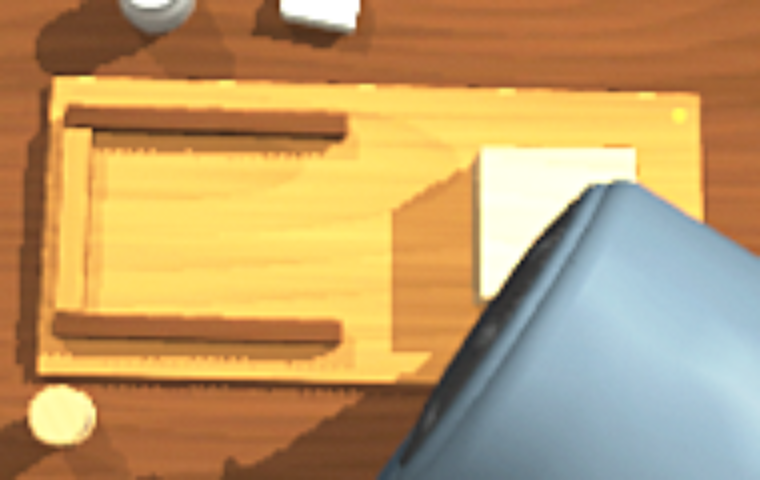

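Request:
carry_out --commands '[[[0,-0.6,-1.2,0,0,0,50],[0,-0.6,-2.4,0,0,0,50],[1.2,-0.6,-2.4,0,0,0,50],[2.6,-0.6,-2.4,0,0,0,50],[3.8,-0.6,-2.4,0,0,0,50]]]'

```text
t: 5.65
tcp_pos: [0.5703, -0.1817, 0.0438]
tool_rot: [-0.501, -0.5, 0.501, -0.499]
force: [-0.8, 0.2, -0.4]
finger_gap: 0.588
```

```bash
python3 mv.py .565 -.155 .042 1; python3 box.py b3
```

```text
t 5.65 tcp [ 0.5703 -0.1817  0.0438] F [-0.7927  0.2469 -0.4264] q [-0.4952  0.7528  1.6303  0.0003  0.76   -0.493 ] gap 0.5877593226496491
tool x,y,z in world
 [[-0.0013  0.0009 -1.    ]
 [ 1.     -0.0025 -0.0013]
 [-0.0025 -1.     -0.0009]]
shift [ 0.0737 -0.2134 -1.0692] turn [ 0.0176 -0.0108  0.0144]
top world [ 567.  -159.9] [39.5 22.2] rack x,y -211.3 -0.6 yaw deg rel -25.57
side world [570.6 -84.5] [88.5 95.9] rack x,y -136.0 -4.5 yaw deg rel 3.32
```

View pics/b3_side.png

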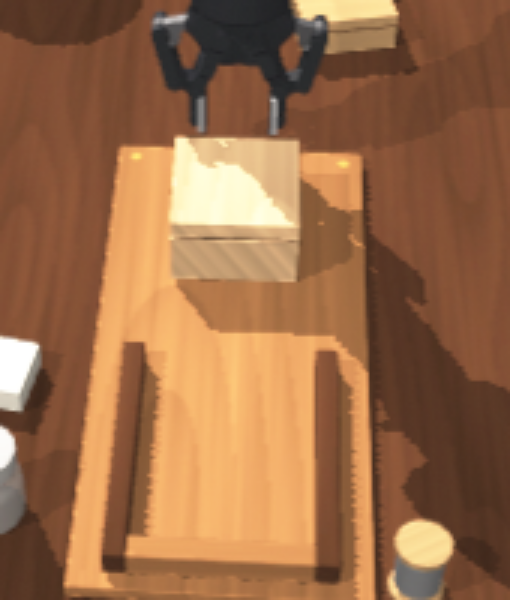

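Request:
carry_out --commands '[[[0.0,-0.1,-0.6,0,0,0,50],[0,-0.2,-1.2,0,0,0,50],[0,-0.2,-1.5,0,0,0,50],[0,-0.2,-1.9,0,0,0,50],[0,-0.2,-2.3,0,0,0,50]]]'

```text
t: 6.25
tcp_pos: [0.5671, -0.1257, 0.0466]
tool_rot: [0.501, 0.498, -0.5, 0.501]
force: [0.1, -2.8, 2.0]
finger_gap: 0.586
```

Request:
carry_out --commands '[[[0,0,-0.4,0,0,0,50],[0,0,-0.9,0,0,0,50],[0,0,-1.4,0,0,0,50],[0,0,-1.8,0,0,0,50],[0,0,-2.0,0,0,0,50]]]'

```text
t: 6.75
tcp_pos: [0.5657, -0.0743, 0.0451]
tool_rot: [-0.501, -0.5, 0.501, -0.499]
force: [-0.6, -3.5, 1.5]
finger_gap: 0.589
```

```bash
python3 mv.py .565 .1105 .042 1; python3 box.py b4
```

```text
t 6.75 tcp [ 0.5657 -0.0743  0.0451] F [-0.582  -3.4696  1.5224] q [-0.3265  0.7278  1.7038  0.0001  0.7107 -0.3239] gap 0.58881651428466
tool x,y,z in world
 [[-0.0008  0.0003 -1.    ]
 [ 1.     -0.0026 -0.0008]
 [-0.0026 -1.     -0.0003]]
shift [ 0.1248 -0.0488 -7.3935] turn [ 0.0155 -0.0033  0.0087]
top world [603.8   0.9] [26.  71.9] rack x,y -50.4 -38.1 yaw deg rel 1.14
side world [598.2   4.1] [ 58.7 120.2] rack x,y -47.3 -32.5 yaw deg rel 36.27
```

View pics/b4_side.png

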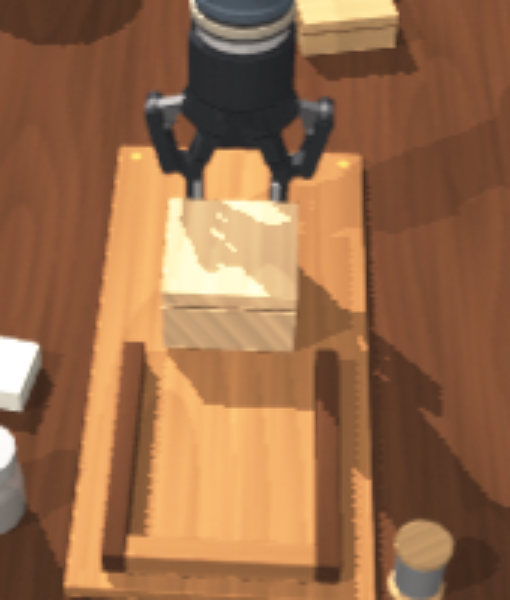

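View pics/b4_top.png

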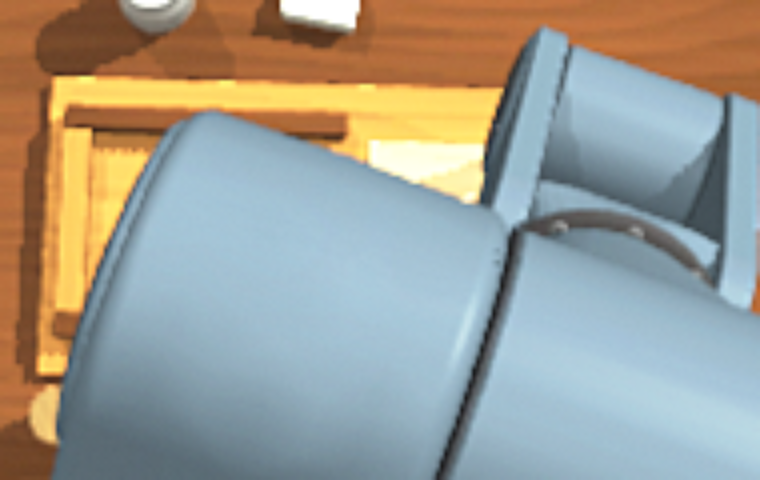

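```bash
python3 pt.py '[[163,296],[297,297],[297,206],[169,199]]'
```

```text
[[ 0.6142  0.0414]
 [ 0.52    0.0372]
 [ 0.5202 -0.0578]
 [ 0.6158 -0.0604]]
rack [[-0.0099 -0.0487]
 [-0.0144  0.0455]
 [-0.1095  0.0449]
 [-0.1117 -0.0508]]
```

Request:
carry_out --commands '[[[0,0,-0.4,0,0,0,50],[0,0,-0.9,0,0,0,50],[0,0,-1.4,0,0,0,50],[0,0,-1.8,0,0,0,50],[0,0,-2.0,0,0,0,50]]]'

```text
t: 7.4
tcp_pos: [0.5658, -0.0241, 0.0451]
tool_rot: [-0.5, -0.5, 0.501, -0.499]
force: [-0.1, -1.5, -1.7]
finger_gap: 0.587
```

```bash
python3 mv.py .566 .1105 .042 1; python3 box.py b5
```

```text
t 7.4 tcp [ 0.5658 -0.0241  0.0451] F [-0.1416 -1.4746 -1.7091] q [-0.2399  0.7245  1.7149  0.0001  0.703  -0.2377] gap 0.5871071605683997
tool x,y,z in world
 [[-0.0008  0.0003 -1.    ]
 [ 1.     -0.0023 -0.0008]
 [-0.0023 -1.     -0.0003]]
shift [ 0.1244 -0.0061 -5.3848] turn [ 0.0189 -0.0032  0.0087]
top world [588.4  58.2] [54.2 58.9] rack x,y 6.7 -22.9 yaw deg rel 1.56
side world [579.   38.9] [72.7 96.6] rack x,y -12.6 -13.4 yaw deg rel 1.45
```

View pics/b5_side.png

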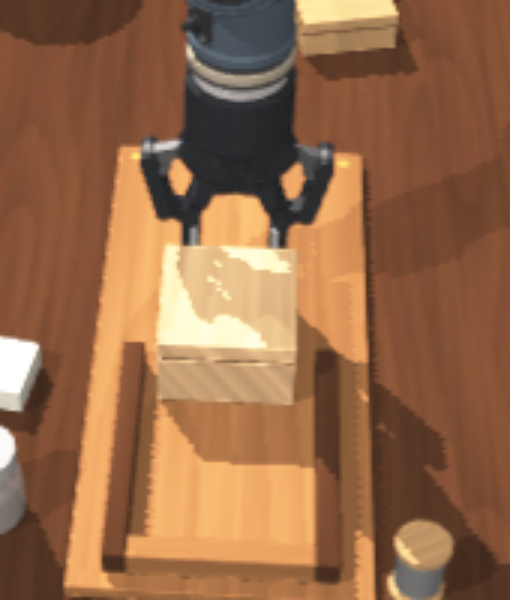

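```bash
python3 pt.py '[[159,347],[297,348],[296,252],[162,246]]'; sed 's/,\.07)/,.012)/' pt.py > ptb.py; python3 ptb.py '[[160,397],[294,403]]'
```

```text
[[ 0.6139  0.0904]
 [ 0.5198  0.0861]
 [ 0.5208 -0.0084]
 [ 0.6179 -0.0094]]
rack [[ 0.0391 -0.0483]
 [ 0.0344  0.0458]
 [-0.06    0.0445]
 [-0.0607 -0.0527]]
[[0.6139 0.0854]
 [0.5187 0.0857]]
rack [[ 0.0341 -0.0483]
 [ 0.034   0.047 ]]
```

Request:
carry_out --commands '[[[0,0,-0.4,0,0,0,50],[0,0,-0.9,0,0,0,50],[0,0,-1.4,0,0,0,50],[0,0,-1.8,0,0,0,50],[0,0,-2.0,0,0,0,50]]]'

```text
t: 8.1
tcp_pos: [0.5663, 0.0257, 0.0453]
tool_rot: [-0.501, -0.499, 0.501, -0.499]
force: [-0.7, -2.2, 1.0]
finger_gap: 0.586
```

Request:
carry_out --commands '[[[0,0,-0.4,0,0,0,50],[0,0,-0.9,0,0,0,50],[0,0,-1.4,0,0,0,50],[0,0,-1.8,0,0,0,50],[0,0,-2.0,0,0,0,50]]]'

```text
t: 8.6
tcp_pos: [0.5666, 0.0755, 0.0453]
tool_rot: [0.501, 0.499, -0.501, 0.499]
force: [-1.1, -3.2, 2.0]
finger_gap: 0.583
```

```bash
python3 mv.py .566 .1105 .042 1; python3 box.py b6
```

```text
t 8.6 tcp [0.5666 0.0755 0.0453] F [-1.1109 -3.187   1.9903] q [-0.0629  0.7281  1.7019 -0.0001  0.7115 -0.0603] gap 0.5827749571107727
tool x,y,z in world
 [[ 0.0001 -0.0001 -1.    ]
 [ 1.     -0.0025  0.0001]
 [-0.0025 -1.      0.0001]]
shift [ 0.131  -0.0265 -1.4001] turn [ 0.0167  0.0009 -0.0014]
top world [579.5 174.1] [25.6 73.5] rack x,y 122.6 -14.5 yaw deg rel -2.38
side world [578.2 137.9] [72.5 97.6] rack x,y 86.5 -13.1 yaw deg rel 0.3
```

View pics/b6_side.png

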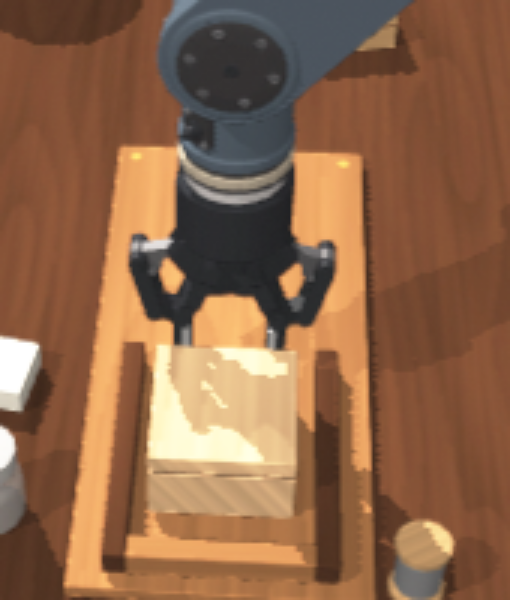

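Request:
carry_out --commands '[[[0,0,-0.3,0,0,0,50],[0,0,-0.6,0,0,0,50],[0,0,-0.85,0,0,0,50],[0,0,-1.05,0,0,0,50],[0,0,-1.15,0,0,0,50]]]'

```text
t: 9.2
tcp_pos: [0.5665, 0.1037, 0.045]
tool_rot: [-0.501, -0.499, 0.501, -0.499]
force: [0.2, -0.8, 0.1]
finger_gap: 0.586
```

Request:
carry_out --commands '[[[0,0,-0.02,0,0,0,50],[0,0,-0.04,0,0,0,50],[0,0,-0.06,0,0,0,50],[0,0,-0.08,0,0,0,50],[0,0,-0.1,0,0,0,50]]]'

```text
t: 9.7
tcp_pos: [0.5667, 0.1054, 0.0451]
tool_rot: [-0.501, -0.499, 0.501, -0.499]
force: [0.3, -0.7, -0.6]
finger_gap: 0.584
```

```bash
python3 mv.py .566 .1105 .042 1; python3 box.py b7
```

```text
t 9.7 tcp [0.5667 0.1054 0.0451] F [ 0.305  -0.7422 -0.5622] q [-0.0099  0.7322  1.6891 -0.      0.7204 -0.0058] gap 0.5835301145433887
tool x,y,z in world
 [[-0.0001 -0.     -1.    ]
 [ 1.     -0.0041 -0.0001]
 [-0.0041 -1.      0.    ]]
shift [ 0.1259 -0.0302 -0.2052] turn [-0.0013  0.0003  0.001 ]
top world [578.7 210.4] [14.  72.7] rack x,y 159.0 -13.8 yaw deg rel -2.32
side world [578.2 167.9] [73.4 97.1] rack x,y 116.4 -13.2 yaw deg rel 0.31
```

View pics/b7_side.png

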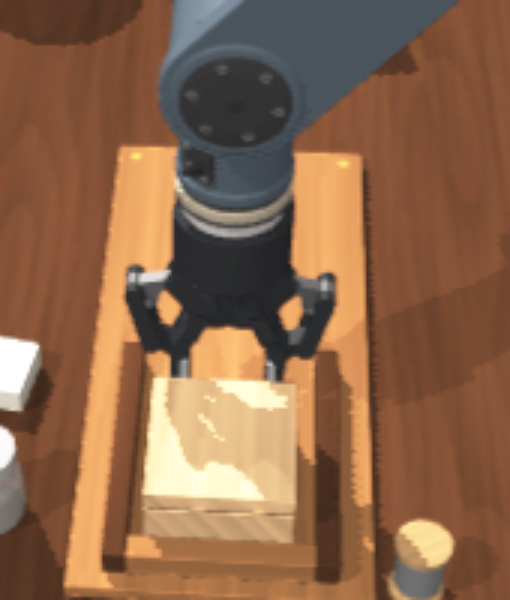

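Request:
carry_out --commands '[[[0,0,-0.03,0,0,0,50],[0,0,-0.06,0,0,0,50],[0,0,-0.09,0,0,0,50],[0,0,-0.11,0,0,0,50],[0,0,-0.12,0,0,0,50]]]'

```text
t: 10.3
tcp_pos: [0.5668, 0.1086, 0.0452]
tool_rot: [0.501, 0.499, -0.501, 0.499]
force: [-0.3, -1.1, -0.4]
finger_gap: 0.587
```

Request:
carry_out --commands '[[[0,0,-0.02,0,0,0,50],[0,0,-0.03,0,0,0,50],[0,0,-0.04,0,0,0,50],[0,0,-0.05,0,0,0,50],[0,0,-0.06,0,0,0,50]]]'

```text
t: 10.8
tcp_pos: [0.5668, 0.1088, 0.0453]
tool_rot: [-0.5, -0.499, 0.501, -0.5]
force: [-0.3, -7.1, 0.8]
finger_gap: 0.582
```

```bash
python3 mv.py .566 .1105 .042 1; python3 box.py b8
```

```text
t 10.8 tcp [0.5668 0.1088 0.0453] F [-0.3257 -7.0535  0.7637] q [-0.003   0.7325  1.6869 -0.0025  0.7223  0.0023] gap 0.5820019136255342
tool x,y,z in world
 [[-0.0001 -0.0016 -1.    ]
 [ 1.     -0.0034 -0.0001]
 [-0.0034 -1.      0.0016]]
shift [ 0.1338 -0.0327 -0.0672] turn [0.0063 0.0187 0.0014]
top world [579.8 214.2] [74.6 13.2] rack x,y 162.8 -14.9 yaw deg rel 0.58
side world [579.  170.8] [97.5 71.8] rack x,y 119.4 -14.0 yaw deg rel 0.15
```

View pics/b8_side.png

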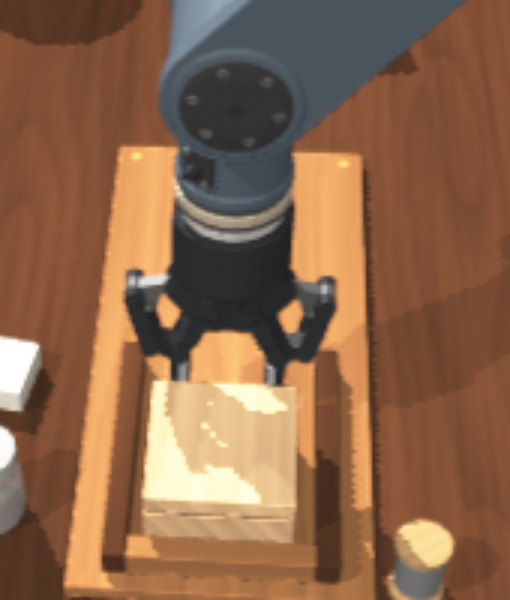

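The reaction jumped to 7 N with the box no longer advancing, so it is against the stop. I'll back straight off, raise the tool and re-measure.

Request:
carry_out --commands '[[[0,0,0.2,0,0,0,50],[0,0,0.6,0,0,0,50],[0,0,1.2,0,0,0,50],[-1,0,1.8,0,0,0,50],[-2.5,0,2.4,0,0,0,50]]]'

```text
t: 11.4
tcp_pos: [0.5646, 0.0488, 0.1062]
tool_rot: [-0.5, -0.501, 0.502, -0.497]
force: [-0.1, 0.1, 0.9]
finger_gap: 0.587
```

Request:
carry_out --commands '[[[-1,0,1.5,0,0,0,50],[-2,0,3.0,0,0,0,50],[-2,0,4.5,0,0,0,50],[-2,0,6,0,0,0,50],[-2,0,7,0,0,0,50]]]'

```text
t: 11.9
tcp_pos: [0.5658, -0.1285, 0.1582]
tool_rot: [0.502, 0.498, -0.501, 0.499]
force: [-0.6, 0.2, -0.3]
finger_gap: 0.585
```

Request:
carry_out --commands '[[[0,0,1.5,0,0,0,50],[0,0,3.0,0,0,0,50],[0,0,4,0,0,0,50],[0,0,4,0,0,0,50],[0,0,4,0,0,0,50]]]'

```text
t: 12.4
tcp_pos: [0.5647, -0.2257, 0.1574]
tool_rot: [0.502, 0.499, -0.501, 0.498]
force: [0.5, 0.9, 0.6]
finger_gap: 0.585
```

```bash
python3 box.py b9; python3 mv.py .566 .1105 .042 1
```

```text
top world [569.4 169. ] [102.9  95.4] rack x,y 117.5 -4.4 yaw deg rel -0.41
side world [568.3 170.3] [98.2 93.7] rack x,y 118.8 -3.3 yaw deg rel -0.25
t 12.5 tcp [ 0.5648 -0.224   0.1574] F [-1.1274  0.4025  0.1524] q [-0.5616  0.5945  1.5453  0.0006  1.0032 -0.5584] gap 0.5861853834282982
tool x,y,z in world
 [[-0.001   0.0012 -1.    ]
 [ 1.     -0.0035 -0.001 ]
 [-0.0035 -1.     -0.0012]]
shift [  4.6339   0.0042 -13.3761] turn [ 0.006  -0.0139  0.0112]
```

View pics/b9_side.png

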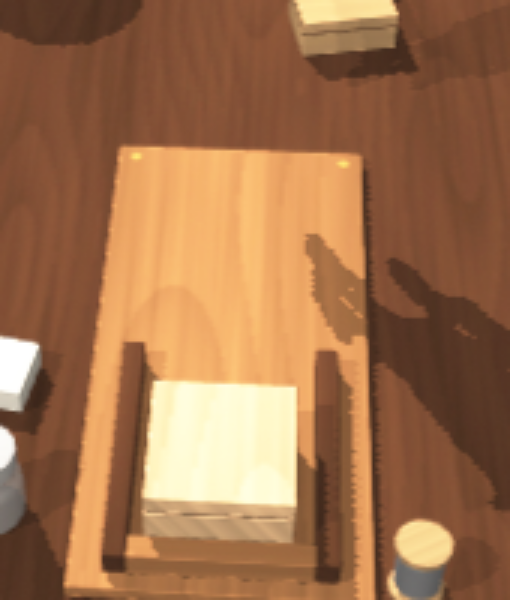

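View pics/b9_top.png

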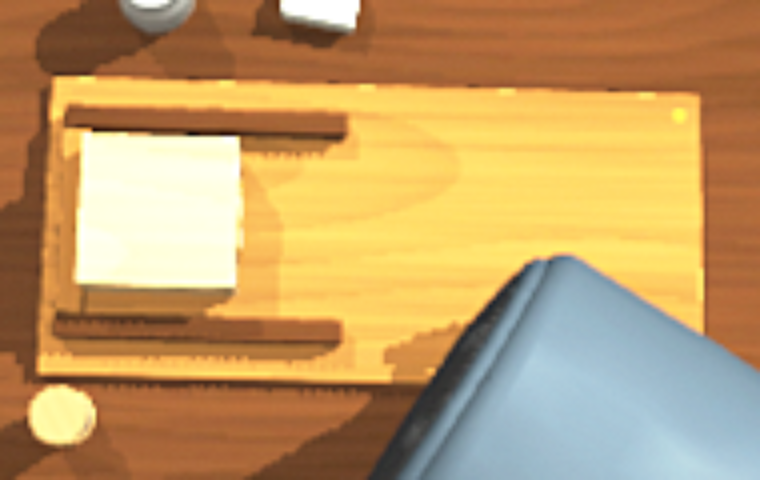

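```bash
python3 -c "
from station import manip
print(manip.sign_off())"
```

```text
the job is handed in; nothing more can be done
None
```

The box is home against the end stop, straight in the lane and released, and I handed the job in at about 12.5 s of the 64 s. I pushed it sideways about 8 mm onto the lane's centre line with shut fingers. Then I pushed it from behind with two fingers 50 mm apart, held above the rails. I stopped when it no longer advanced and the push force rose to about 7 N.

After backing off, the two cameras gave these readings:

| Check | Top camera | Side camera | Allowed |
|---|---|---|---|
| Box x in the rack frame | 117.5 mm | 118.8 mm | 112 to 125 mm |
| Box y in the rack frame | -4.4 mm | -3.3 mm | -12.5 to 12.5 mm |
| Angle to the lane | -0.4° | -0.25° | 6.9° (0.12 rad) |

- **Rails and box:** the pictures show the box flat with clear gaps to both rails, and no force reading suggested a rail was touched.
- **Other things on the bench:** I sent nothing near them, but I did not measure their positions again.
- **Disagreements:** while the box was being pushed, the arm and its shadow covered part of the lid, so the automatic fits were wrong, by about 13 mm in the lane. For the first part of the push I read the box's corners by hand. For the last stretch I went by the finger position, the pictures and the force.

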